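# Dress the bead lathe's bed for a long slender rod

### The arm

A 7-joint arm with a two-finger parallel gripper is mounted at the origin on the work surface. World frame = base frame: x ahead of the robot, y to its left, z up, the work surface at z = 0. Lengths are in m, angles in rad, forces in N, time in s.
With the tool pointing down it reaches from about 0.4 to 0.85 m from the base axis. Payload 4.5 kg.
Tool frame: the origin (TCP) lies between the finger pads, 19 mm behind the fingertips; this is the grasp point; z points along the fingers, y is the line along which they close (so a half turn about z gives the same grasp; the last joint's range is limited). The gripper opens to 88 mm and grips with 3 to 60 N. Pads are 18 mm wide; open, the fingers measure 123 mm over their backs; the gripper's body (75 mm by 187 mm) begins 45 mm behind the grasp point.
Start: joints at [-1.264, 0.689, -0.195, 1.565, 0.157, 0.902, -0.215], TCP at [0.168, 0.602, 0.257] pointing down, gripper open.
Joint ranges: [-3.01, 3.01], [-0.46, 2.08], [-1.47, 1.51], [0.13, 2.56], [-1, 4.14], [0.04, 2.09], [-2.66, 2.66]. Speed limits (rad/s): [2.57, 2.57, 3.14, 3.14, 3.14, 3.14, 3.14].

### API

Orientations are given as a unit quaternion [x, y, z, w].
In Python, from plant import r, optics gives the robot as it stands.
- The arm moves only by the tool servo_tool, never from a script. Its arguments are lists of equal length, an entry for each row: "translation": the shift along the tool's x, y, z in m, a list of three; "turn": the turn, a rotation vector about the tool's x, y, z in rad, a list of three. In form: {"translation": [[dx, dy, dz], ...], "turn": [[rx, ry, rz], ...]}. A call has 1 to 10 rows; each row shifts and turns the commanded pose from where the row before left it, along the tool's axes as they then stand; what a row does not reach is not made up. A row lasts 1/8 s, in which the tool goes at most 62.5 mm and 10.7 degrees, less where a joint would pass 70% of its speed; a pose out of reach is approached as far as the arm can. A call is refused whole if a number of a shift passes 0.0625 or a number of a turn 0.188, either way. A call with a gripper value outside its range is refused whole. "grip" is the opening, from 0 (shut) to 1 (fully open), set as the call begins (left out, the last holds). The fingers move at their own pace and stop on an object; "grip_force" is the grip in N (left out, the last holds). Time passes only in rows, so rows that do not move let the fingers close. It gives the time, the measured TCP pose, the force, the opening and the grip force at its end, in the units of the state.
- r.get_state(): the state, without advancing time (a new reading comes with each control period).
- optics.snapshot(name): name is "side" or "top" or "wrist"; returns a dict with "img" (420x560x3 uint8, red, green, blue), "z_map" (420x560 float32, m along the optical axis (not along the pixel's ray), 0 where there is no reading), "mtx" (3x3 intrinsics, pixels), "R" (3x3) and "t" (3): a world point X has camera coordinates R X + t. Camera axes: x right, y down, z forward; pixel columns grow to the right and rows downward; lengths in m; the calibration is good to about 2 mm. A picture is of the moment at which its call begins.
- r.finish_job(): hands the job in; it is judged then, once.
The state is a dict: "clock": time; "q": joint angles; "qd": joint speeds; "joint_torque": joint torques, N m; "tool_pos": TCP position; "eef_rot": TCP orientation; "contact_force": force on the tool from outside, world axes, zero at the start; "moment": the same for the moment, N m; "opening": opening from 0.0 (shut) to 1.0 (fully open); "finger_force": force on a finger pad.
Only numpy, scipy, OpenCV 4.12 (cv2) and the standard library are available. Lean on these libraries where they do the work, as an engineer would, in place of code of your own. Each camera call takes 0.05 s, during which the arm holds its last target. There are 200 camera calls.

### The job

Set the little lathe up for a long bead rod: seat the three loose units fully down and square on its bed, the tailstock flush with the free end and pointing at the chuck, the tool rest next to the chuck with its bar on the robot's side and about 15 mm between bar end and chuck jaws, and the steady rest halfway between the two. Stand the small cup upright on the bench straight in front of the tool rest, close but not touching. Set things down without dropping them and leave everything else where it is.

Things in the scene. Friction and masses are not known exactly. Their poses are not given: they have to be found in the camera images.
- lathe: Fixed grey bench lathe. Origin on the bench under mid-bed; y along the bed to the headstock, -x robot's side. Bed: two steel ways, 44 mm wide over both (x +-22), y -200 (free end) to 200, flat top z 60; feet 90 wide at y +-165. Chuck 60 dia, jaws end at y 75; headstock y 115..200, x +-42, top z 156; motor at x 54..122, y 95..205; belt cover y 202..226. Loose units straddle the bed.
- tailstock: Loose, 0.45 kg. Origin: centre of foot's underside; y to its steel point (tip y 53), handwheel at -y (to y -58). Foot 66 (x) x 64 (y): plate z 12..24, 5 mm skirts along both x edges down to z 0, 56 apart: straddles the bed, seated origin 48 above bench. Clamp knob to x -49. Flat-sided casting 34 (x) x 48 (y), z 24..86, top 95, lever to 105: grasp across x, TCP z 66.
- toolrest: Loose tool rest, 0.28 kg. Origin: centre of foot's underside, z up. Foot 66 (x) x 40 (y), plate and skirts as the tailstock's (56 between skirts, seated origin 48 above bench), clamp knob to x -49. Steel bar on a short post: y -35..35, 10 thick (x -17..-7), z 50..70; its -x side is the robot's side in use. Grasp bar across x at its middle, TCP z 64; beside it all is below z 39.
- steady: Loose steady rest, 0.26 kg: upright ring on a foot, three brass fingers. Origin: centre of foot's underside. Foot 66 (x) x 34 (y), plate and skirts as the tailstock's (seated origin 48 above bench), clamp knob to x -49. Ring 14 thick (y +-7), 72 outer, 50 inner dia, axis along y at z 72, top z 108, brass knob above to z 121. Grasp ring's top across y, TCP z 100. Either way round on the bed.
- cup: The small open plastic cup, 0.05 kg, 56 mm diameter at the rim, slightly narrower below, 50 mm high, wall 3 mm. Origin: centre of its underside. Grasp it across its diameter with the TCP about 38 mm above its underside.
- chuck_key: Bystander: T-shaped steel chuck key lying flat, 62 mm long (x -30 to 32), cross bar 50 mm along y at x -30, 10 mm high. Origin: underside, near the middle. Leave it.
- chisel: Bystander: wood-handled turning chisel lying along its x axis (x -85 to 82 mm), 21 mm wide and high. Origin: underside, near the middle. Leave it.
- tin: Bystander: flat round metal polish tin, 64 mm diameter, 22 mm high. Origin: centre of underside. Leave it.
- bowl: Bystander: dark wooden bowl, 104 mm rim diameter, 45 mm high. Origin: centre of underside. Leave it.
- big_cup: Bystander: the big plastic cup, 80 mm rim diameter, 70 mm high. Origin: centre of underside. Leave it.
There are look-alikes about, which are no part of the job. Leave any red look-alike of the tailstock alone. What is shaped like the steady but blue is not meant.

How it is judged:
By the outcome, as a careful person would: the job done as asked, in the order asked, and still so for the second after the job is handed in, with the robot touching nothing.
It also fails if it takes over 109 s, if anything falls off the work surface, if the arm or the gripper's body presses on something with over 40 N, if the wrist force passes 120 N, or if a joint passes its speed limit or range.

## Working session

There is one attempt and no reset: what is moved stays moved. The work goes in short steps, Python scripts to look and compute and a tool call to move; the robot and the scene stay as the last step left them, time stands still between calls to the robot, and variables do not carry over. Pictures are saved under pics/ and viewed, at most 14 in all, crops included, and the job is handed in when it is done.

Besides the shell and the picture viewer there is one more tool, called after "Request:" in YAML: its name, and indented under it one key for each argument. servo_tool: Moves the arm, as the interface text tells. Its arguments: {"type":"object","properties":{"translation":{"type":"array"},"turn":{"type":"array"},"grip":{"type":"number"},"grip_force":{"type":"number"}},"required":["translation","turn"]}

```bash
mkdir -p pics; ls
python3 - <<'E'
from plant import r, optics
import cv2,numpy as np
for n in ("top","side"):
    s=optics.snapshot(n); cv2.imwrite(f"pics/{n}0.png",s["img"][:,:,::-1]); np.savez(f"{n}0.npz",**s)
    print(n,s["mtx"].tolist(),s["R"].round(3).tolist(),s["t"].round(3).tolist())
st=r.get_state();print(st)
E
```

```text
pics
top [[433.82207595283836, 0.0, 286.4800646524801], [0.0, 433.82207595283836, 211.7111115821072], [0.0, 0.0, 1.0]] [[0.024, -1.0, 0.001], [-0.988, -0.024, -0.155], [0.155, 0.003, -0.988]] [0.037, 0.497, 1.112]
side [[406.1321546158663, 0.0, 283.16129455986055], [0.0, 406.1321546158663, 214.65504875672636], [0.0, 0.0, 1.0]] [[0.868, -0.496, 0.008], [-0.381, -0.678, -0.629], [0.317, 0.543, -0.778]] [-0.407, 0.237, 0.806]
{'clock': 0.1, 'q': array([-1.26419249,  0.68988418, -0.19451382,  1.56624531,  0.15728088,
        0.90246499, -0.21512404]), 'qd': array([ 0.00310269, -0.00252985, -0.00161023, -0.00170762,  0.00063427,
        0.00065288, -0.00013981]), 'joint_torque': array([-2.80347704e-03, -5.28500676e+01, -1.27146866e+00, -1.53836846e+01,
       -5.25988627e-02,  1.97360707e-03,  5.00209035e-05]), 'tool_pos': array([0.1682894 , 0.60136557, 0.25669856]), 'eef_rot': array([ 1.35961352e-01,  9.90713813e-01, -8.04930138e-04, -5.79153384e-05]), 'contact_force': array([ 0.6839655 ,  0.28783704, -0.27519826]), 'moment': array([-0.05926093, -0.00518452, -0.02903301]), 'finger_force': 0.0, 'opening': 1.0011804634231785}
```

View pics/top0.png

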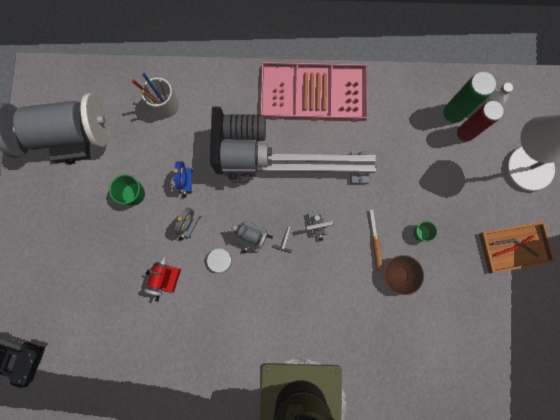

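View pics/side0.png

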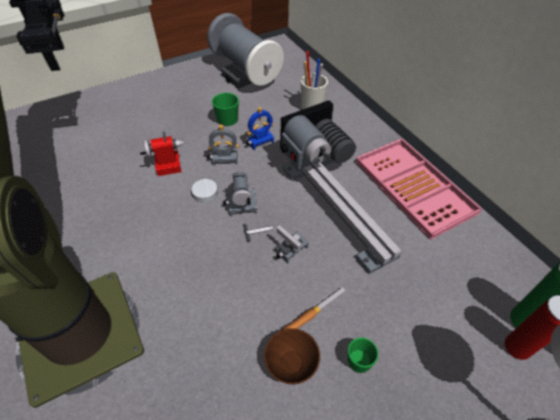

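Top picture: grey tailstock (250,235), tool rest (317,226), brass/grey steady (186,223), small cup (426,232), lathe bed from (375,163) to the chuck (262,155). The things it could be mistaken for:
- Tailstock: the red one (162,278).
- Steady: the blue one (182,180).
- Small cup: the big cup (125,190).
- Tool rest: the chuck key (285,240).

I'm choosing by colour and size. Next come the measurements and one close crop.

```bash
cat > h.py <<'E'
import numpy as np,cv2
def cloud(s):
    z=s["z_map"];v,u=np.indices(z.shape);K=s["mtx"]
    c=np.stack([(u-K[0,2])/K[0,0]*z,(v-K[1,2])/K[1,1]*z,z],-1)
    P=(c-s["t"])@s["R"]; P[z==0]=np.nan
    return P
def rect(xy):
    (c,wh,a)=cv2.minAreaRect((xy*1000).astype(np.float32)); return np.round(c,1),np.round(wh,1),round(a,1)
def ray(s,u,v,z):
    d=s["R"].T@np.linalg.inv(s["mtx"])@np.array([u,v,1.]);o=-s["R"].T@s["t"]
    return o+d*(z-o[2])/d[2]
def proj(s,X):
    c=s["R"]@np.asarray(X)+s["t"];p=s["mtx"]@c;return p[:2]/p[2]
E
python3 - <<'E'
import numpy as np,cv2
from h import *
s=dict(np.load("top0.npz"));P=cloud(s)
print("table z",np.nanmedian(P[300:340,200:260,2]))
def box(u0,u1,v0,v1,zl,zh):
    Q=P[v0:v1,u0:u1].reshape(-1,3);return Q[(Q[:,2]>zl)&(Q[:,2]<zh)]
for n,b in dict(bed=(285,380,145,178,.05,.07),bed2=(285,380,145,178,.054,.066),tail=(228,275,212,255,.012,.15),rest=(300,338,206,245,.008,.12),restbar=(300,338,206,245,.055,.12),steady=(168,205,205,245,.01,.15),steadyT=(168,205,205,245,.06,.15),cup=(412,440,218,246,.01,.1),cupT=(412,440,218,246,.042,.1),key=(275,295,222,256,.004,.05),tin=(203,234,246,275,.01,.05),tray=(255,372,58,128,.008,.1),bowl=(383,425,253,297,.03,.1),chisel=(365,384,205,270,.006,.05)).items():
    q=box(*b)
    print(n,len(q),rect(q[:,:2]),q[:,2].max().round(3),np.median(q,0).round(3))
c=cv2.resize(s["img"][195:265,160:345],None,fx=4.3,fy=4.3,interpolation=cv2.INTER_CUBIC)
s2=dict(np.load("side0.npz"));c2=cv2.resize(s2["img"][120:270,150:350],None,fx=2,fy=2,interpolation=cv2.INTER_CUBIC)
im=np.zeros((602,796,3),np.uint8)[:600];im[:min(301,c.shape[0]),:c.shape[1]]=c[:301,:796];im[300:600,:400]=c2
c3=cv2.resize(s["img"][140:185,240:390],None,fx=2.6,fy=2.6,interpolation=cv2.INTER_CUBIC);im[310:310+c3.shape[0],404:404+c3.shape[1]]=c3
cv2.imwrite("pics/crop1.png",im[:,:,::-1])
E
```

```text
table z -0.00022636800474553598
bed 1468 (array([628.6, -63.9]), array([ 45.6, 240.8]), 0.8) 0.067 [ 0.629 -0.063  0.059]
bed2 1231 (array([628.7, -63.4]), array([ 45.4, 239.9]), 0.7) 0.066 [ 0.629 -0.06   0.059]
tail 757 (array([431.6, 146.6]), array([ 86.5, 122.2]), 7.6) 0.106 [0.426 0.141 0.079]
rest 450 (array([470.6, -33.3]), array([70.4, 73.4]), 60.4) 0.075 [ 0.462 -0.035  0.033]
restbar 119 (array([458.9, -36.2]), array([10.1, 68.7]), 12.8) 0.075 [ 0.458 -0.036  0.069]
steady 514 (array([455.5, 308.3]), array([25.9, 87.6]), 65.8) 0.124 [0.458 0.308 0.054]
steadyT 238 (array([460.9, 311.7]), array([15.5, 71.7]), 65.5) 0.124 [0.459 0.31  0.099]
cup 256 (array([ 452.8, -317.7]), array([53.4, 55.2]), 33.1) 0.054 [ 0.455 -0.329  0.037]
cupT 110 (array([ 452.7, -317.8]), array([53.2, 55.2]), 34.4) 0.054 [ 0.453 -0.323  0.048]
key 140 (array([427.8,  55.3]), array([89.6, 45.8]), 1.3) 0.016 [0.413 0.051 0.008]
tin 463 (array([366.2, 225.8]), array([60.8, 61.6]), 1.4) 0.029 [0.365 0.225 0.022]
tray 1824 (array([825.5, -16.1]), array([211.2, 307.4]), 0.3) 0.1 [ 0.847 -0.026  0.016]
bowl 396 (array([ 338.7, -256.9]), array([ 99.9, 102.6]), 1.2) 0.051 [ 0.338 -0.275  0.042]
chisel 326 (array([ 431. , -191.1]), array([161.4,  19.9]), 8.0) 0.023 [ 0.41  -0.192  0.016]
```

View pics/crop1.png

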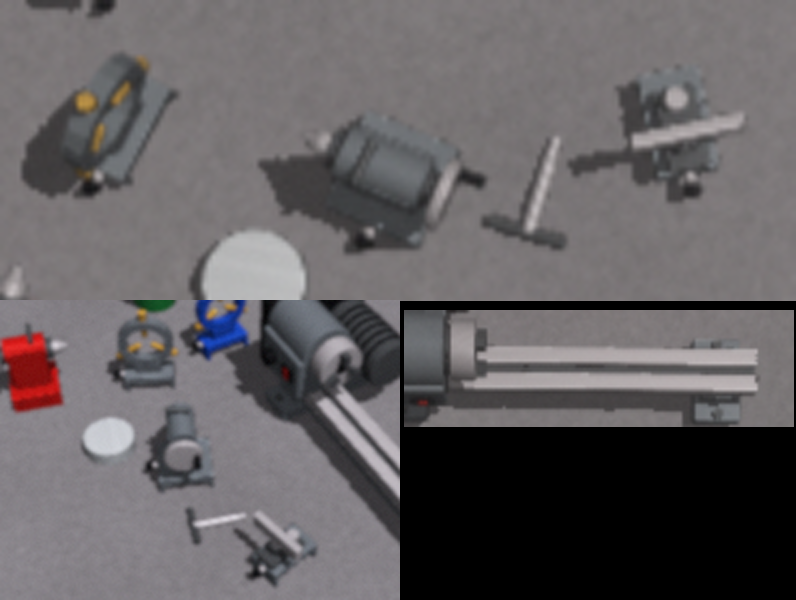

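The crop confirms the choices. The grey tailstock's steel point faces the chuck side (320,140). The tool rest's knob and bar are on the robot's side (690,185). The steady has brass fingers and a grey foot (100,110). Now I'll move above the tailstock and look closely with the wrist camera.

Request:
servo_tool:
  translation:
    - [0,0,0]
    - [0,0,0]
    - [0,0,0]
    - [0,0,0]
    - [0,0,0]
    - [0,0,0]
    - [0,0,0]
    - [0,0,0]
    - [0,0,0]
  turn:
    - [0,0,0.172]
    - [0,0,0.172]
    - [0,0,0.172]
    - [0,0,0.172]
    - [0,0,0.172]
    - [0,0,0.172]
    - [0,0,0.172]
    - [0,0,0.172]
    - [0,0,0.172]

```text
clock: 1.23
tool_pos: [0.1681, 0.6016, 0.257]
eef_rot: [0.791, 0.611, -0.0, 0.0]
contact_force: [0.0, 0.1, -0.3]
opening: 1.001
finger_force: 0.0
```

Request:
servo_tool:
  translation:
    - [-0.041,0.041,0]
    - [-0.041,0.041,0]
    - [-0.041,0.041,0]
    - [-0.041,0.041,0]
    - [-0.041,0.041,0]
    - [-0.041,0.041,0]
    - [-0.041,0.041,0]
    - [-0.041,0.041,0]
    - [-0.041,0.041,0]
    - [0,0,0]
  turn:
    - [0,0,0]
    - [0,0,0]
    - [0,0,0]
    - [0,0,0]
    - [0,0,0]
    - [0,0,0]
    - [0,0,0]
    - [0,0,0]
    - [0,0,0]
    - [0,0,0]

```text
clock: 2.48
tool_pos: [0.4367, 0.1479, 0.2575]
eef_rot: [0.793, 0.609, -0.0, 0.001]
contact_force: [-0.6, 0.7, 0.3]
opening: 0.998
finger_force: 0.0
```

```bash
cat >> h.py <<'E'
from scipy.spatial.transform import Rotation as Ro
def plan(target=None,az=None):
    """tool-frame shift to world target, turn about tool z so that tool y has azimuth az (deg, mod 180); shift given for axes after the turn"""
    from plant import r
    st=r.get_state();R=Ro.from_quat(st["eef_rot"]).as_matrix();p=st["tool_pos"]
    a=np.degrees(np.arctan2(R[1,1],R[0,1]));d=0
    print("clk %.1f"%st["clock"],"tcp",p.round(4),"az %.2f"%a,"tilt",R[:2,2].round(4),"q7 %.2f"%st["q"][6],"F",st["contact_force"].round(1),"open %.3f ff %.1f"%(st["opening"],st["finger_force"]))
    if az is not None:
        d=(az-a+90)%180-90; print("turn rz %.4f rad (%.1f deg world)"%(-np.radians(d),d))
    if target is not None:
        R2=Ro.from_euler("z",d,degrees=True).as_matrix()@R
        print("shift",(R2.T@(np.asarray(target)-p)).round(4))
    return st
def grab(cam,name,box=None,f=1):
    from plant import optics
    s=optics.snapshot(cam);np.savez(name+".npz",**s)
    im=s["img"][:,:,::-1]
    if box: im=cv2.resize(im[box[2]:box[3],box[0]:box[1]],None,fx=f,fy=f,interpolation=cv2.INTER_CUBIC)
    cv2.imwrite(f"pics/{name}.png",im);return s
E
python3 - <<'E'
from h import *
plan((.43,.145,.25),-15)
s=grab("wrist","w1");P=cloud(s)
print("cam",(-s["R"].T@s["t"]).round(3),s["R"].round(2).tolist())
E
```

```text
clk 2.5 tcp [0.4367 0.1479 0.2575] az -14.92 tilt [ 0.0013 -0.0021] q7 -0.54 F [-0.6  0.7  0.3] open 0.998 ff 0.0
turn rz 0.0014 rad (-0.1 deg world)
shift [-0.0046 -0.0058  0.0075]
cam [0.458 0.228 0.385] [[0.97, -0.26, 0.0], [-0.24, -0.92, 0.32], [-0.08, -0.31, -0.95]]
```

View pics/w1.png

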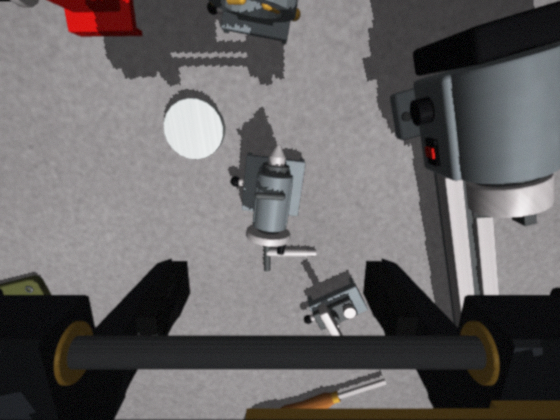

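Wrist view: tailstock at (270,200) with its point up at (277,155), already nearly aligned with the gripper. The tin is at (193,128) and the tool rest at (335,305). I'll measure the tailstock from the depth map.

Run:
```python
from h import *
s=dict(np.load("w1.npz"));P=cloud(s)
Q=P[140:285,225:325].reshape(-1,3)
def pca(q):
    m=q.mean(0);w,v=np.linalg.eigh(np.cov((q-m).T));d=v[:,-1];return m.round(4),np.degrees(np.arctan2(d[1],d[0])).round(1)
for zl,zh in((.016,.032),(.05,.12),(.085,.1)):
    q=Q[(Q[:,2]>zl)&(Q[:,2]<zh),:2];print(zl,len(q),rect(q),pca(q))
# slices along casting: in frame yaw -15, width per y-band
for yaw in(-13,-15,-17):
    t=np.radians(yaw);ex=np.array([np.cos(t),np.sin(t)]);ey=np.array([-np.sin(t),np.cos(t)])
    q=Q[(Q[:,2]>.04)&(Q[:,2]<.12)];x=q[:,:2]@ex;y=q[:,:2]@ey
    print(yaw,"origin uv of",(np.array([.432,.147])@ex).round(3),(np.array([.432,.147])@ey).round(3))
    for b in np.arange(y.min(),y.max(),.01):
        m=(y>=b)&(y<b+.01)
        if m.sum()>5:print("  y%.3f x %.4f..%.4f ctr %.4f zmax %.3f"%(b,x[m].min(),x[m].max(),(x[m].min()+x[m].max())/2,q[m,2].max()))
    q=Q[(Q[:,2]>.016)&(Q[:,2]<.03)];x=q[:,:2]@ex;y=q[:,:2]@ey
    print("  plate x",np.percentile(x,[1,99]).round(4),"y",np.percentile(y,[1,99]).round(4))
```

```text
0.016 1541 (array([425.3, 144.7]), array([63.9, 80.7]), 68.5) (array([0.4296, 0.1478]), np.float64(162.3))
0.05 3243 (array([434.6, 138.3]), array([109.3,  45.8]), 62.9) (array([0.4318, 0.1412]), np.float64(70.0))
0.085 2095 (array([430.5, 138.1]), array([75.9, 38.5]), 67.9) (array([0.4303, 0.137 ]), np.float64(67.9))
-13 origin uv of 0.388 0.24
  y0.175 x 0.3918..0.4004 ctr 0.3961 zmax 0.078
  y0.185 x 0.3769..0.4058 ctr 0.3913 zmax 0.095
  y0.195 x 0.3613..0.4059 ctr 0.3836 zmax 0.096
  y0.205 x 0.3695..0.4028 ctr 0.3862 zmax 0.096
  y0.215 x 0.3696..0.4040 ctr 0.3868 zmax 0.097
  y0.225 x 0.3712..0.4052 ctr 0.3882 zmax 0.097
  y0.235 x 0.3728..0.4074 ctr 0.3901 zmax 0.104
  y0.245 x 0.3742..0.4085 ctr 0.3914 zmax 0.106
  y0.255 x 0.3756..0.4088 ctr 0.3922 zmax 0.097
  y0.265 x 0.3815..0.4064 ctr 0.3940 zmax 0.087
  y0.275 x 0.3875..0.4027 ctr 0.3951 zmax 0.082
  y0.285 x 0.3945..0.3992 ctr 0.3969 zmax 0.076
  plate x [0.3444 0.4243] y [0.2021 0.2704]
-15 origin uv of 0.379 0.254
  y0.189 x 0.3854..0.3937 ctr 0.3896 zmax 0.078
  y0.199 x 0.3638..0.3989 ctr 0.3813 zmax 0.095
  y0.20
[... 464 characters left out ...]
ax 0.076
  plate x [0.3358 0.4151] y [0.2163 0.2831]
-17 origin uv of 0.37 0.267
  y0.202 x 0.3784..0.3865 ctr 0.3825 zmax 0.078
  y0.212 x 0.3489..0.3914 ctr 0.3702 zmax 0.096
  y0.222 x 0.3463..0.3911 ctr 0.3687 zmax 0.096
  y0.232 x 0.3536..0.3869 ctr 0.3703 zmax 0.096
  y0.242 x 0.3535..0.3876 ctr 0.3706 zmax 0.097
  y0.252 x 0.3544..0.3881 ctr 0.3713 zmax 0.096
  y0.262 x 0.3552..0.3893 ctr 0.3723 zmax 0.106
  y0.272 x 0.3560..0.3899 ctr 0.3730 zmax 0.106
  y0.282 x 0.3566..0.3898 ctr 0.3732 zmax 0.097
  y0.292 x 0.3617..0.3868 ctr 0.3743 zmax 0.087
  y0.302 x 0.3673..0.3825 ctr 0.3749 zmax 0.082
  y0.312 x 0.3736..0.3783 ctr 0.3759 zmax 0.076
  plate x [0.3266 0.4054] y [0.2304 0.2955]
```

Run:
```python
from h import *
s=dict(np.load("w1.npz"));P=cloud(s)
Q=P[140:285,225:325].reshape(-1,3)
for yaw in(-20,-21,-22):
    t=np.radians(yaw);ex=np.array([np.cos(t),np.sin(t)]);ey=np.array([-np.sin(t),np.cos(t)])
    x=Q[:,:2]@ex;y=Q[:,:2]@ey;z=Q[:,2]
    m=(z>.05)&(z<.12);ym=np.percentile(y[m],[.1,99.9]);ys=y[m].max()-.053
    c=[]
    for b in np.arange(ys-.02,ys+.02,.005):
        k=m&(y>=b)&(y<b+.005);c.append((np.percentile(x[k],2)+np.percentile(x[k],98))/2)
    p=(z>.016)&(z<.028);px=np.percentile(x[p],[1,99]);py=np.percentile(y[p],[1,99])
    print(yaw,np.round(c,4),"tip-based y0 %.4f handwheel-based %.4f"%(ys,y[m].min()+.058),"plate",px.round(4),py.round(4),"y0 plate %.4f"%py.mean(), "world",(ex*np.mean(c)+ey*ys).round(4))
plan((.43,.145,.1),-21)
```

```text
-20 [0.3569 0.3571 0.357  0.3575 0.3576 0.3581 0.3574 0.3579 0.3579] tip-based y0 0.2808 handwheel-based 0.2804 plate [0.3122 0.3902] [0.2504 0.3134] y0 plate 0.2819 world [0.432  0.1416]
-21 [0.3522 0.3524 0.3521 0.3525 0.3528 0.3527 0.3522 0.3527 0.3525] tip-based y0 0.2870 handwheel-based 0.2868 plate [0.3071 0.3852] [0.2565 0.3193] y0 plate 0.2879 world [0.4319 0.1416]
-22 [0.3474 0.3476 0.3471 0.3476 0.3478 0.3475 0.3469 0.3473 0.3474] tip-based y0 0.2932 handwheel-based 0.2933 plate [0.302 0.38 ] [0.2626 0.3253] y0 plate 0.2940 world [0.4319 0.1417]
clk 2.5 tcp [0.4353 0.151  0.2573] az -14.63 tilt [-0.     -0.0005] q7 -0.54 F [0.3 0.7 0.2] open 0.997 ff 0.0
turn rz 0.1111 rad (-6.4 deg world)
shift [-0.0074 -0.0028  0.1573]
```

Request:
servo_tool:
  translation:
    - [0,0,0]
    - [-0.01,0,0.03]
    - [0,0,0.05]
    - [0,0,0.05]
    - [0,0,0.04]
    - [0,0,0.0205]
    - [0,0,0]
    - [0,0,0]
  turn:
    - [0,0,0.117]
    - [0,0,0]
    - [0,0,0]
    - [0,0,0]
    - [0,0,0]
    - [0,0,0]
    - [0,0,0]
    - [0,0,0]

```text
clock: 3.52
tool_pos: [0.4309, 0.1449, 0.0675]
eef_rot: [0.824, 0.567, 0.0, -0.0]
contact_force: [0.0, 0.0, 0.4]
opening: 1.004
finger_force: 0.0
```

Run:
```python
from h import *
plan((.432,.1417,.066),-21.3)
# lathe bed from top cloud
s=dict(np.load("top0.npz"));P=cloud(s)
Q=P[140:185,262:385].reshape(-1,3);Q=Q[(Q[:,2]>.053)&(Q[:,2]<.067)]
e=[]
for y in np.arange(-.17,.06,.01):
    k=Q[(Q[:,1]>y)&(Q[:,1]<y+.01),0];e.append((y+.005,k.min(),k.max()))
e=np.array(e);f=[np.polyfit(e[:,0],e[:,i],1) for i in(1,2)]
print("edges",np.round(f,4),"free end y",np.percentile(Q[:,1],[0,.5,1]).round(4))
for x in (.61,.615,.64,.645):
    k=Q[abs(Q[:,0]-x)<.003];print(x,k[:,1].min().round(4))
# headstock/chuck
Q=P[100:185,205:275].reshape(-1,3)
for zl,zh in((.1,.17),(.14,.17)):
  k=Q[(Q[:,2]>zl)&(Q[:,2]<zh)];print(zl,np.percentile(k,[.5,50,99.5],axis=0).round(3).tolist())
# wrist1 view of bed
s=dict(np.load("w1.npz"));P=cloud(s);Q=P.reshape(-1,3);Q=Q[(Q[:,2]>.056)&(Q[:,2]<.064)&(Q[:,0]>.58)&(Q[:,0]<.68)&(Q[:,1]<.1)]
for y in np.arange(-.04,.09,.02):
    k=Q[(Q[:,1]>y)&(Q[:,1]<y+.02),0];print("w bed",round(y+.01,3),len(k),np.percentile(k,[1,99]).round(4) if len(k) else "")
```

```text
clk 3.5 tcp [0.4309 0.1449 0.0675] az -20.93 tilt [0.0005 0.0008] q7 -0.53 F [0.  0.  0.4] open 1.004 ff 0.0
turn rz 0.0064 rad (-0.4 deg world)
shift [-0.0026  0.0021  0.0015]
edges [[-0.0133  0.6056]
 [-0.0063  0.6494]] free end y [-0.1835 -0.1822 -0.1808]
0.61 -0.1835
0.615 -0.1833
0.64 -0.1833
0.645 -0.1826
0.1 [[0.581, 0.092, 0.1], [0.638, 0.178, 0.143], [0.738, 0.241, 0.158]]
0.14 [[0.594, 0.095, 0.14], [0.629, 0.193, 0.148], [0.739, 0.242, 0.159]]
w bed -0.03 360 [0.6068 0.6502]
w bed -0.01 526 [0.6065 0.6499]
w bed 0.01 551 [0.6063 0.6498]
w bed 0.03 584 [0.6057 0.6495]
w bed 0.05 598 [0.6057 0.6489]
w bed 0.07 337 [0.6051 0.6379]
w bed 0.09 328 [0.6048 0.6217]
```

Request:
servo_tool:
  translation:
    - [-0.0026,0.002,0.001]
    - [0,0,0]
    - [0,0,0]
  turn:
    - [0,0,0.006]
    - [0,0,0]
    - [0,0,0]

```text
clock: 3.9
tool_pos: [0.4322, 0.1407, 0.0663]
eef_rot: [0.826, 0.564, 0.0, 0.0]
contact_force: [-0.2, -0.1, -0.8]
opening: 0.997
finger_force: 0.0
```

Request:
servo_tool:
  translation:
    - [0,0,0]
    - [0,0,0]
    - [0,0,0]
    - [0,0,0]
    - [0,0,0]
    - [0,0,0]
  turn:
    - [0,0,0]
    - [0,0,0]
    - [0,0,0]
    - [0,0,0]
    - [0,0,0]
    - [0,0,0]
  grip: 0
  grip_force: 40

```text
clock: 4.65
tool_pos: [0.4316, 0.1406, 0.0659]
eef_rot: [0.826, 0.564, -0.0, -0.0]
contact_force: [0.1, 0.3, 0.1]
opening: 0.382
finger_force: 40.0
```

Run:
```python
from h import *
plan((.432,.1417,.066),-21.3)
```

```text
clk 4.7 tcp [0.4316 0.1406 0.0659] az -21.36 tilt [-0.0008 -0.    ] q7 -0.53 F [0.1 0.3 0.1] open 0.382 ff 40.0
turn rz -0.0010 rad (0.1 deg world)
shift [ 0.0011 -0.     -0.0001]
```

Request:
servo_tool:
  translation:
    - [0,0,-0.02]
    - [0,0,-0.04]
    - [0,0,-0.05]
    - [0,0,0]
    - [0,0,0]
    - [0,0,0]
    - [0,0,0]
  turn:
    - [0,0,0]
    - [0,0,0]
    - [0,0,0]
    - [0,0,-0.13]
    - [0,0,-0.13]
    - [0,0,-0.125]
    - [0,0,0]

```text
clock: 5.52
tool_pos: [0.4315, 0.1404, 0.1757]
eef_rot: [0.703, 0.711, -0.0, -0.0]
contact_force: [0.5, 0.5, -4.0]
opening: 0.378
finger_force: 40.0
```

Request:
servo_tool:
  translation:
    - [-0.02,0.014,0]
    - [-0.04,0.026,0]
    - [-0.04,0.026,0]
    - [-0.04,0.026,0]
    - [-0.04,0.026,0]
    - [-0.04,0.026,0]
    - [-0.04,0.026,0]
    - [-0.025,0.017,0]
    - [-0.01,0.007,0]
    - [0,0,0]
  turn:
    - [0,0,0]
    - [0,0,0]
    - [0,0,0]
    - [0,0,0]
    - [0,0,0]
    - [0,0,0]
    - [0,0,0]
    - [0,0,0]
    - [0,0,0]
    - [0,0,0]

```text
clock: 6.78
tool_pos: [0.6289, -0.1517, 0.1752]
eef_rot: [0.703, 0.711, -0.0, -0.001]
contact_force: [-0.4, 0.1, -3.4]
opening: 0.382
finger_force: 40.0
```

Run:
```python
from h import *
plan((.6296,-.1525,.114),.7)
s=grab("wrist","w2")
grab("side","s2",(330,470,140,280),3)
im=np.hstack([cv2.imread("pics/w2.png")[:,:],cv2.resize(cv2.imread("pics/s2.png"),(240,240))[:240].copy() if 0 else np.zeros((420,240,3),np.uint8)])
im[:240,560:]=cv2.resize(cv2.imread("pics/s2.png"),(240,240));cv2.imwrite("pics/c2.png",im)
```

```text
clk 6.8 tcp [ 0.6289 -0.1517  0.1752] az 0.62 tilt [-0.0016  0.0008] q7 0.15 F [-0.4  0.1 -3.4] open 0.382 ff 40.0
turn rz -0.0015 rad (0.1 deg world)
shift [-0.0009  0.0008  0.0612]
```

View pics/c2.png

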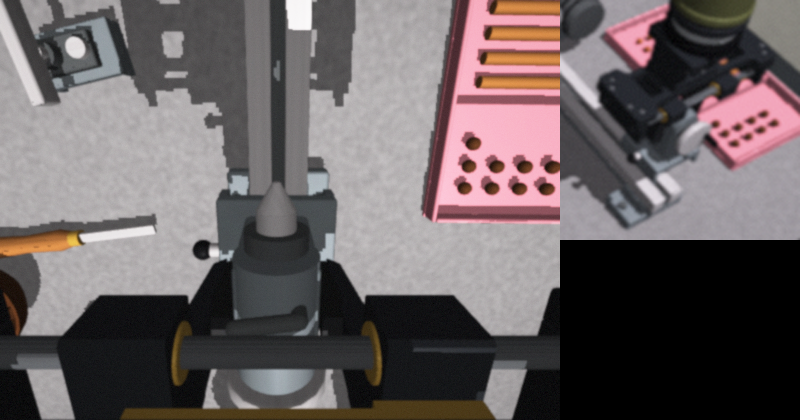

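Wrist view: the tailstock hangs square over the bed, with its point at (277,185) and the bed running up the middle, x 248–308. I'll check the alignment numerically before lowering.

Run:
```python
from h import *
s=dict(np.load("w2.npz"));P=cloud(s)
Q=P[:170,200:350].reshape(-1,3);Q=Q[(Q[:,2]>.054)&(Q[:,2]<.066)]
for y in np.arange(-.06,.1,.02):
    k=Q[(Q[:,1]>y)&(Q[:,1]<y+.02),0]
    if len(k)>50:print("bed",round(y+.01,3),np.percentile(k,[1,99]).round(4),np.percentile(k,[1,99]).mean().round(4),end=";")
Q=P[180:265,185:345].reshape(-1,3);k=Q[(Q[:,2]>.126)&(Q[:,2]<.14)]
print("\nplate",np.percentile(k,[1,99],axis=0).round(4).tolist())
for y in np.arange(-.15,-.11,.008):
    q=k[(k[:,1]>y)&(k[:,1]<y+.008),0]
    if len(q)>20:print(y.round(3),np.percentile(q,[1,99]).round(4))
k=Q[(Q[:,2]>.15)];print("tip y",k[:,1].max())
```

```text
bed -0.05 [0.6076 0.6509] 0.6293;bed -0.03 [0.6075 0.6507] 0.6291;bed -0.01 [0.607  0.6503] 0.6287;
plate [[0.5836, -0.1539, 0.127], [0.6616, -0.1182, 0.137]]
-0.15 [0.5821 0.6619]
-0.142 [0.5968 0.6619]
-0.134 [0.5968 0.6615]
-0.126 [0.5969 0.6613]
tip y -0.09751061798425201
```

Request:
servo_tool:
  translation:
    - [-0.001,0.0015,0.01]
    - [0,0,0.02]
    - [0,0,0.015]
    - [0,0,0.008]
    - [0,0,0.004]
    - [0,0,0.002]
    - [0,0,0.001]
    - [0,0,0]
  turn:
    - [0,0,-0.003]
    - [0,0,0]
    - [0,0,0]
    - [0,0,0]
    - [0,0,0]
    - [0,0,0]
    - [0,0,0]
    - [0,0,0]

```text
clock: 7.88
tool_pos: [0.6312, -0.1531, 0.1162]
eef_rot: [0.702, 0.712, 0.0, 0.0]
contact_force: [-0.4, -0.1, -2.8]
opening: 0.381
finger_force: 40.0
```

Run:
```python
from h import *
plan((.6306,-.1525,.114),.8)
s=grab("wrist","w3");P=cloud(s)
Q=P[150:270,185:345].reshape(-1,3)
for n,k in(("plate",Q[(Q[:,2]>.066)&(Q[:,2]<.08)]),("bed",Q[(Q[:,2]>.052)&(Q[:,2]<.064)])):print(n,len(k),np.percentile(k,[1,50,99],axis=0).round(4).tolist())
```

```text
clk 7.9 tcp [ 0.6312 -0.1531  0.1162] az 0.86 tilt [ 0.0006 -0.    ] q7 0.15 F [-0.4 -0.1 -2.8] open 0.381 ff 40.0
turn rz 0.0010 rad (-0.1 deg world)
shift [ 0.0006 -0.0006  0.0022]
plate 4076 [[0.586, -0.1554, 0.0666], [0.6166, -0.1319, 0.0743], [0.664, -0.1196, 0.0764]]
bed 3219 [[0.6018, -0.1206, 0.0521], [0.6297, -0.1077, 0.0602], [0.661, -0.0954, 0.0631]]
```

Request:
servo_tool:
  translation:
    - [0.0005,0,0.001]
    - [0,0,0.001]
    - [0,0,0.0005]
    - [0,0,0]
  turn:
    - [0,0,0]
    - [0,0,0]
    - [0,0,0]
    - [0,0,0]

```text
clock: 8.43
tool_pos: [0.6311, -0.1523, 0.114]
eef_rot: [0.702, 0.712, 0.0, 0.0]
contact_force: [-1.7, 1.0, 3.0]
opening: 0.381
finger_force: 40.0
```

Request:
servo_tool:
  translation:
    - [0,0,0]
    - [0,0,0]
    - [0,0,0]
    - [0,0,-0.02]
    - [0,0,-0.05]
    - [0,0,-0.05]
    - [0,0,-0.02]
    - [0,0,0]
  turn:
    - [0,0,0]
    - [0,0,0]
    - [0,0,0]
    - [0,0,0]
    - [0,0,0]
    - [0,0,0]
    - [0,0,0]
    - [0,0,0]
  grip: 0.9

```text
clock: 9.43
tool_pos: [0.6323, -0.1529, 0.2565]
eef_rot: [0.702, 0.712, 0.002, 0.002]
contact_force: [-0.7, -0.2, -0.5]
opening: 0.901
finger_force: 0.0
```

Run:
```python
from h import *
plan((.46,-.07,.25),13)
```

```text
clk 9.4 tcp [ 0.6323 -0.1529  0.2565] az 0.85 tilt [ 0.0055 -0.001 ] q7 0.16 F [-0.7 -0.2 -0.5] open 0.901 ff 0.0
turn rz -0.2121 rad (12.2 deg world)
shift [ 0.1195 -0.1493  0.0056]
```

Request:
servo_tool:
  translation:
    - [0,0,0]
    - [0,0,0]
    - [0.02,-0.03,0]
    - [0.025,-0.035,0]
    - [0.025,-0.035,0]
    - [0.02,-0.03,0]
    - [0.01,-0.019,0]
    - [0,0,0]
  turn:
    - [0,0,-0.106]
    - [0,0,-0.106]
    - [0,0,0]
    - [0,0,0]
    - [0,0,0]
    - [0,0,0]
    - [0,0,0]
    - [0,0,0]

```text
clock: 10.42
tool_pos: [0.4615, -0.0883, 0.253]
eef_rot: [0.622, 0.783, -0.001, -0.001]
contact_force: [0.9, 0.2, -1.0]
opening: 0.9
finger_force: 0.0
```

```bash
cat > rest.py <<'E'
from h import *
def meas(P,c):
    Q=P.reshape(-1,3);Q=Q[np.hypot(Q[:,0]-c[0],Q[:,1]-c[1])<.07]
    b=Q[(Q[:,2]>.062)&(Q[:,2]<.08),:2]
    print("bar",len(b),rect(b),b.mean(0).round(4))
    f=Q[(Q[:,2]>.016)&(Q[:,2]<.03)];print("plate",len(f),rect(f[:,:2]))
E
python3 - <<'E'
from rest import *
plan((.46,-.035,.064),13)
s=grab("wrist","w4");meas(cloud(s),(.468,-.035));print(proj(s,(.46,-.035,.07)))
s=grab("top","t4");P=cloud(s)
Q=P[140:190,320:400].reshape(-1,3)
k=Q[(Q[:,2]>.066)&(Q[:,2]<.08)];print("tail plate",rect(k[:,:2]),np.median(k[:,2]))
k=Q[(Q[:,2]>.09)];print("tail top",rect(k[:,:2]),k[:,1].min(),k[:,1].max())
cv2.imwrite("pics/c4.png",np.vstack([cv2.resize(s["img"][135:195,285:405,::-1],None,fx=5,fy=5,interpolation=cv2.INTER_CUBIC),cv2.resize(cv2.imread("pics/w4.png"),(600,300))]))
E
```

```text
clk 10.4 tcp [ 0.4615 -0.0883  0.253 ] az 13.04 tilt [-0.0027  0.0003] q7 0.23 F [ 0.9  0.2 -1. ] open 0.900 ff 0.0
turn rz 0.0007 rad (-0.0 deg world)
shift [0.0521 0.011  0.189 ]
bar 801 (array([460.2, -38. ]), array([ 9.5, 68.6]), 13.3) [ 0.4595 -0.0364]
plate 1115 (array([464.4, -37.2]), array([81.1, 39.9]), 13.0)
[287.65427157 137.65083662]
tail plate (array([ 661.5, -123.4]), array([ 4.2, 13.8]), 29.6) 0.07190607864098622
tail top (array([556.8, -99.9]), array([101.1, 265. ]), 60.1) -0.20922855231429402 -0.03475846889574696
```

View pics/c4.png

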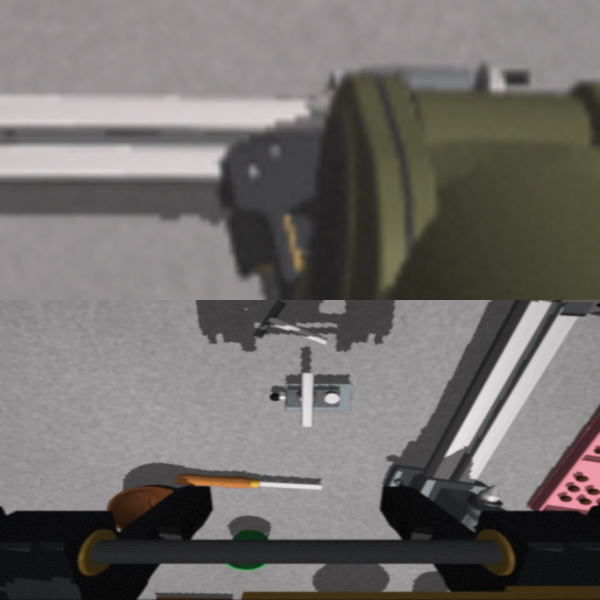

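Request:
servo_tool:
  translation:
    - [0.025,0.005,0.02]
    - [0.025,0.005,0.045]
    - [0,0,0.05]
    - [0,0,0.045]
    - [0,0,0.02]
    - [0,0,0.009]
    - [0,0,0]
  turn:
    - [0,0,0]
    - [0,0,0]
    - [0,0,0]
    - [0,0,0]
    - [0,0,0]
    - [0,0,0]
    - [0,0,0]
  grip: 0.6

```text
clock: 11.4
tool_pos: [0.4624, -0.0377, 0.064]
eef_rot: [0.623, 0.783, 0.0, 0.0]
contact_force: [-0.3, 1.1, 0.3]
opening: 0.603
finger_force: 0.0
```

Run:
```python
from h import *
plan((.46,-.0375,.064),13.2)
```

```text
clk 11.4 tcp [ 0.4624 -0.0377  0.064 ] az 13.00 tilt [0.0001 0.    ] q7 0.08 F [-0.3  1.1  0.3] open 0.603 ff 0.0
turn rz -0.0035 rad (0.2 deg world)
shift [ 0.0008 -0.0023 -0.    ]
```

Request:
servo_tool:
  translation:
    - [0,-0.002,0]
    - [0,0,0]
    - [0,0,0]
    - [0,0,0]
    - [0,0,0]
    - [0,0,0]
    - [0,0,0]
    - [0,0,-0.02]
    - [0,0,-0.04]
    - [0,0,-0.04]
  turn:
    - [0,0,0]
    - [0,0,0]
    - [0,0,0]
    - [0,0,0]
    - [0,0,0]
    - [0,0,0]
    - [0,0,0]
    - [0,0,0]
    - [0,0,0]
    - [0,0,0]
  grip: 0
  grip_force: 40

```text
clock: 12.65
tool_pos: [0.4592, -0.038, 0.1648]
eef_rot: [0.622, 0.783, -0.001, -0.001]
contact_force: [0.5, 0.1, -3.5]
opening: 0.112
finger_force: 40.0
```

Request:
servo_tool:
  translation:
    - [0,0,-0.01]
    - [0,0,0]
    - [0,0,0]
  turn:
    - [0,0,0.108]
    - [0,0,0.108]
    - [0,0,0]

```text
clock: 13.02
tool_pos: [0.4595, -0.038, 0.1741]
eef_rot: [0.703, 0.711, -0.0, -0.0]
contact_force: [1.2, 0.8, -3.2]
opening: 0.112
finger_force: 40.0
```

Run:
```python
from h import *
plan((.616,.0413,.175),.8)
```

```text
clk 13.0 tcp [ 0.4595 -0.038   0.1741] az 0.70 tilt [-0.0009 -0.0002] q7 -0.03 F [ 1.2  0.8 -3.2] open 0.112 ff 40.0
turn rz -0.0017 rad (0.1 deg world)
shift [ 0.0771  0.1576 -0.001 ]
```

Request:
servo_tool:
  translation:
    - [0.01,0.02,0]
    - [0.02,0.04,0]
    - [0.02,0.04,0]
    - [0.02,0.04,0]
    - [0.007,0.014,0]
    - [0,0.0035,0]
    - [0,0,0]
    - [0,0,0]
  turn:
    - [0,0,0]
    - [0,0,0]
    - [0,0,0]
    - [0,0,0]
    - [0,0,0]
    - [0,0,0]
    - [0,0,0]
    - [0,0,0]

```text
clock: 14.02
tool_pos: [0.6154, 0.0397, 0.1742]
eef_rot: [0.703, 0.711, -0.001, -0.0]
contact_force: [0.1, 0.2, -2.8]
opening: 0.113
finger_force: 40.0
```

```bash
cat > chk.py <<'E'
from h import *
def over(s,zt,x0=.62,y0=.04):
    """bed centre line and held/seated unit's plate & top numbers from a wrist picture; zt: plate top height"""
    P=cloud(s);Q=P.reshape(-1,3);ok=(abs(Q[:,0]-.63)<.055)
    b=Q[ok&(Q[:,2]>.054)&(Q[:,2]<.0655)]
    for y in np.arange(-.2,.1,.02):
        k=b[(b[:,1]>y)&(b[:,1]<y+.02),0]
        if len(k)>100:
            e=np.percentile(k,[1,99])
            if abs(e[1]-e[0]-.0435)<.002: print("bed %.3f c %.4f"%(y+.01,e.mean()),end="; ")
    p=Q[ok&(abs(Q[:,2]-zt)<.004)&(abs(Q[:,1]-y0)<.06)]
    print("\nplate n",len(p),np.percentile(p,[1,99],axis=0).round(4).tolist() if len(p) else "")
E
python3 - <<'E'
from chk import *
plan((.616,.0413,.112),.8)
s=grab("wrist","w5");over(s,.174-.064+.024)
Q=cloud(s).reshape(-1,3)
k=Q[(abs(Q[:,2]-.18)<.006)&(abs(Q[:,0]-.616)<.015)&(abs(Q[:,1]-.041)<.06)];print("bar",np.percentile(k,[1,99],axis=0).round(4).tolist())
k=Q[(Q[:,1]>.07)&(Q[:,1]<.14)&(abs(Q[:,0]-.63)<.04)&(Q[:,2]>.08)&(Q[:,2]<.16)];print("chuck",np.percentile(k,[.2,50,99],axis=0).round(4).tolist())
E
```

```text
clk 14.0 tcp [0.6154 0.0397 0.1742] az 0.59 tilt [-0.0017 -0.0006] q7 -0.12 F [ 0.1  0.2 -2.8] open 0.113 ff 40.0
turn rz -0.0036 rad (0.2 deg world)
shift [0.0017 0.0008 0.0621]
bed 0.050 c 0.6278; bed 0.070 c 0.6277; 
plate n 2909 [[0.5816, 0.0215, 0.1303], [0.6602, 0.0604, 0.1375]]
bar [[0.602, 0.024, 0.1744], [0.63, 0.0749, 0.1853]]
chuck [[0.5904, 0.0897, 0.095], [0.6256, 0.121, 0.1466], [0.6641, 0.1397, 0.1566]]
```

View pics/w5.png

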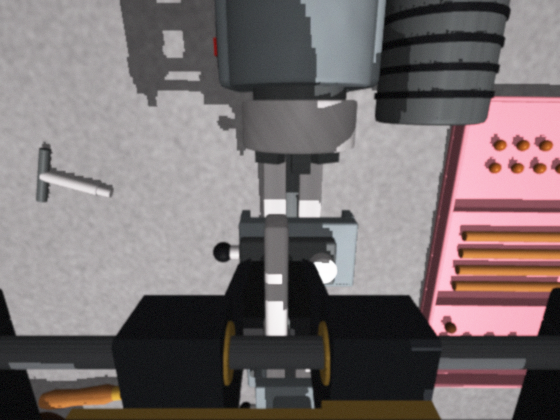

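Wrist view: tool rest hangs square over the bed, bar at (276,270) on the robot's side, chuck jaws ending near row 160 at (325,155). I'll check the exact jaw end and then lower.

Run:
```python
from h import *
P=cloud(dict(np.load("w5.npz")))
for (u,v0,v1) in((325,140,172),(318,140,172),(265,140,172)):
    print(u,[(v,P[v,u,1:].round(3).tolist()) for v in range(v0,v1,3)])
```

```text
325 [(140, [0.106, 0.148]), (143, [0.105, 0.148]), (146, [0.103, 0.148]), (149, [0.102, 0.149]), (152, [0.101, 0.148]), (155, [0.095, 0.117]), (158, [0.093, 0.116]), (161, [0.091, 0.116]), (164, [0.069, -0.0]), (167, [0.067, 0.0]), (170, [0.064, 0.001])]
318 [(140, [0.106, 0.149]), (143, [0.105, 0.15]), (146, [0.104, 0.15]), (149, [0.102, 0.149]), (152, [0.101, 0.15]), (155, [0.095, 0.118]), (158, [0.093, 0.119]), (161, [0.092, 0.119]), (164, [0.09, 0.119]), (167, [0.077, 0.059]), (170, [0.075, 0.06])]
265 [(140, [0.105, 0.145]), (143, [0.104, 0.145]), (146, [0.103, 0.144]), (149, [0.101, 0.144]), (152, [0.1, 0.145]), (155, [0.094, 0.115]), (158, [0.092, 0.115]), (161, [0.091, 0.114]), (164, [0.079, 0.061]), (167, [0.077, 0.059]), (170, [0.075, 0.06])]
```

Request:
servo_tool:
  translation:
    - [0.001,0.0006,0.01]
    - [0,0,0.02]
    - [0,0,0.015]
    - [0,0,0.008]
    - [0,0,0.004]
    - [0,0,0.003]
    - [0,0,0]
    - [0,0,0]
  turn:
    - [0,0,-0.003]
    - [0,0,0]
    - [0,0,0]
    - [0,0,0]
    - [0,0,0]
    - [0,0,0]
    - [0,0,0]
    - [0,0,0]

```text
clock: 15.08
tool_pos: [0.6174, 0.0417, 0.1148]
eef_rot: [0.702, 0.712, 0.0, 0.0]
contact_force: [-0.3, -1.0, -3.4]
opening: 0.113
finger_force: 40.0
```

Run:
```python
from chk import *
plan((.616,.041,.112),.8)
s=grab("wrist","w6");over(s,.073)
Q=cloud(s).reshape(-1,3)
k=Q[(abs(Q[:,2]-.119)<.006)&(abs(Q[:,0]-.616)<.01)&(abs(Q[:,1]-.041)<.045)];print("bar",np.percentile(k,[1,99],axis=0).round(4).tolist())
```

```text
clk 15.1 tcp [0.6174 0.0417 0.1148] az 0.80 tilt [0.0008 0.0002] q7 -0.12 F [-0.3 -1.  -3.4] open 0.113 ff 40.0
turn rz 0.0001 rad (-0.0 deg world)
shift [-0.0007 -0.0014  0.0028]

plate n 2985 [[0.5835, 0.0238, 0.0693], [0.6624, 0.0625, 0.0763]]
bar [[0.607, 0.0259, 0.1137], [0.6251, 0.077, 0.1238]]
```

Request:
servo_tool:
  translation:
    - [-0.0015,-0.0013,0]
    - [0,0,0.0015]
    - [0,0,0.001]
    - [0,0,0.0008]
    - [0,0,0]
  turn:
    - [0,0,0]
    - [0,0,0]
    - [0,0,0]
    - [0,0,0]
    - [0,0,0]

```text
clock: 15.75
tool_pos: [0.6158, 0.0399, 0.1126]
eef_rot: [0.702, 0.712, 0.0, 0.0]
contact_force: [-3.1, -0.1, 8.9]
opening: 0.113
finger_force: 40.0
```

Request:
servo_tool:
  translation:
    - [0,0,0]
    - [0,0,0]
    - [0,0,0]
    - [0,0,-0.02]
    - [0,0,-0.05]
    - [0,0,-0.05]
    - [0,0,-0.03]
    - [0,0,0]
  turn:
    - [0,0,0]
    - [0,0,0]
    - [0,0,0]
    - [0,0,0]
    - [0,0,0]
    - [0,0,0]
    - [0,0,0]
    - [0,0,0]
  grip: 0.6

```text
clock: 16.75
tool_pos: [0.6172, 0.0403, 0.2633]
eef_rot: [0.702, 0.712, 0.002, 0.001]
contact_force: [-0.3, 0.2, 0.8]
opening: 0.6
finger_force: 0.0
```

Run:
```python
from chk import *
s=grab("wrist","w7");over(s,.073)
Q=cloud(s).reshape(-1,3)
k=Q[(abs(Q[:,2]-.119)<.005)&(abs(Q[:,0]-.616)<.02)&(abs(Q[:,1]-.041)<.045)];print("bar",rect(k[:,:2]),np.percentile(k,[1,50,99],axis=0).round(4).tolist())
plan((.46,.25,.26),65.5)
```

```text
bed -0.090 c 0.6302; bed -0.070 c 0.6298; bed -0.050 c 0.6298; bed -0.030 c 0.6289; bed -0.010 c 0.6290; bed 0.010 c 0.6286; 
plate n 1121 [[0.5831, 0.0205, 0.0694], [0.6611, 0.0604, 0.074]]
bar (array([616.2,  40.2]), array([ 9.3, 70. ]), 0.9) [[0.612, 0.0067, 0.1161], [0.6165, 0.0424, 0.1182], [0.6213, 0.0747, 0.1197]]
clk 16.8 tcp [0.6159 0.0402 0.2614] az 0.81 tilt [0.0011 0.0003] q7 -0.11 F [-0.4  0.9 -0.7] open 0.598 ff 0.0
turn rz -1.1291 rad (64.7 deg world)
shift [0.2289 0.1263 0.0016]
```

Request:
servo_tool:
  translation:
    - [0,0,0]
    - [0,0,0]
    - [0,0,0]
    - [0,0,0]
    - [0,0,0]
    - [0,0,0]
    - [0,0,0]
  turn:
    - [0,0,-0.162]
    - [0,0,-0.162]
    - [0,0,-0.161]
    - [0,0,-0.161]
    - [0,0,-0.161]
    - [0,0,-0.161]
    - [0,0,-0.161]

```text
clock: 17.68
tool_pos: [0.6146, 0.0401, 0.2588]
eef_rot: [0.209, 0.978, -0.0, -0.002]
contact_force: [-0.3, -0.1, 0.5]
opening: 0.602
finger_force: 0.0
```

Request:
servo_tool:
  translation:
    - [0.02,0.02,0]
    - [0.037,0.035,0]
    - [0.037,0.035,0]
    - [0.037,0.035,0]
    - [0.037,0.035,0]
    - [0.02,0.018,0]
    - [0.005,0.003,0]
    - [0,0,0]
  turn:
    - [0,0,0]
    - [0,0,0]
    - [0,0,0]
    - [0,0,0]
    - [0,0,0]
    - [0,0,0]
    - [0,0,0]
    - [0,0,0]

```text
clock: 18.68
tool_pos: [0.5152, 0.2835, 0.26]
eef_rot: [0.213, 0.977, -0.001, -0.001]
contact_force: [0.3, -2.1, 0.3]
opening: 0.6
finger_force: 0.0
```

Run:
```python
from chk import *
plan((.46,.31,.1),65.5)
s=grab("wrist","w8");Q=cloud(s).reshape(-1,3)
Q=Q[np.hypot(Q[:,0]-.455,Q[:,1]-.31)<.06]
for zl,zh in((.016,.03),(.05,.112),(.095,.11),(.11,.13)):
    k=Q[(Q[:,2]>zl)&(Q[:,2]<zh),:2];print(zl,len(k),rect(k) if len(k)>4 else "")
s=grab("top","t8");P=cloud(s)
Q=P[140:190,320:400].reshape(-1,3)
k=Q[(Q[:,2]>.066)&(Q[:,2]<.08)];print("tail plate",rect(k[:,:2]),np.percentile(k,[1,50,99],axis=0).round(4).tolist())
k=Q[(Q[:,2]>.09)];print("tail top",rect(k[:,:2]),k[:,1].min(),k[:,1].max())
c=cv2.resize(s["img"][130:190,225:395,::-1],None,fx=3.3,fy=3.3,interpolation=cv2.INTER_CUBIC)
cv2.imwrite("pics/c8.png",np.vstack([c[:,:560],cv2.imread("pics/w8.png")[:390]]))
```

```text
clk 18.7 tcp [0.5152 0.2835 0.26  ] az 65.45 tilt [-0.0016 -0.002 ] q7 0.34 F [ 0.3 -2.1  0.3] open 0.600 ff 0.0
turn rz -0.0008 rad (0.0 deg world)
shift [0.0611 0.0016 0.16  ]
0.016 995 (array([454.6, 314.6]), array([33.9, 80.2]), 64.7)
0.05 1226 (array([458.7, 312.2]), array([13.9, 74.5]), 65.4)
0.095 977 (array([461.6, 311. ]), array([13.9, 57.3]), 65.2)
0.11 158 (array([461.4, 311.2]), array([10.3, 10.4]), 65.2)
tail plate (array([ 618.4, -139.6]), array([87.4, 56.3]), 51.2) [[0.5851, -0.1798, 0.0667], [0.6083, -0.1458, 0.0715], [0.662, -0.1178, 0.0793]]
tail top (array([ 633.6, -152.4]), array([109.5,  44.3]), 85.3) -0.20820939999226937 -0.09725736410196284
```

View pics/c8.png

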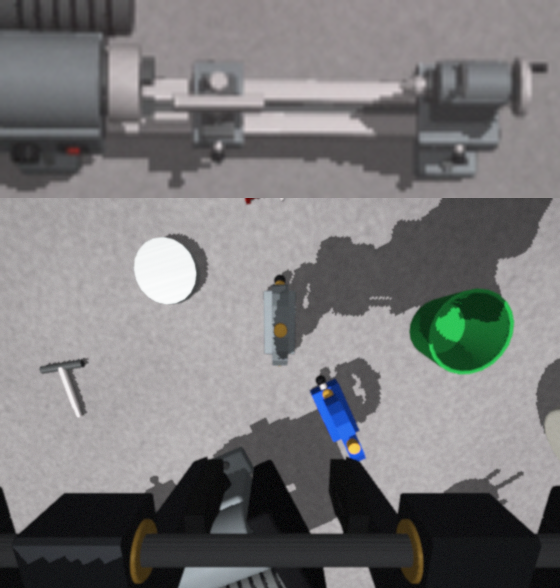

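Top crop: tailstock sits at the free end with its point toward the chuck, tool rest beside the chuck with its bar on the robot's side. Wrist view: the grey steady at (280,330) lines up with the gripper, and the blue look-alike is clear at (335,410).

Request:
servo_tool:
  translation:
    - [0.03,0.001,0.01]
    - [0.029,0.0015,0.03]
    - [0,0,0.05]
    - [0,0,0.04]
    - [0,0,0.02]
    - [0,0,0.01]
    - [0,0,0]
  turn:
    - [0,0,0.003]
    - [0,0,0]
    - [0,0,0]
    - [0,0,0]
    - [0,0,0]
    - [0,0,0]
    - [0,0,0]
  grip: 0.45

```text
clock: 19.65
tool_pos: [0.4632, 0.3109, 0.1009]
eef_rot: [0.214, 0.977, -0.0, 0.0]
contact_force: [0.5, -0.5, 0.8]
opening: 0.447
finger_force: 0.0
```

Run:
```python
from chk import *
plan((.4612,.3112,.1),65.2)
```

```text
clk 19.6 tcp [0.4632 0.3109 0.1009] az 65.24 tilt [-0.0001 -0.0006] q7 0.15 F [ 0.5 -0.5  0.8] open 0.447 ff 0.0
turn rz 0.0007 rad (-0.0 deg world)
shift [ 0.0019 -0.0006  0.0009]
```

Request:
servo_tool:
  translation:
    - [0.002,0,0.0005]
    - [0,0,0]
    - [0,0,0]
    - [0,0,0]
    - [0,0,0]
    - [0,0,0]
    - [0,0,-0.02]
    - [0,0,-0.05]
    - [0,0,-0.05]
    - [0,0,0]
  turn:
    - [0,0,0]
    - [0,0,0]
    - [0,0,0]
    - [0,0,0]
    - [0,0,0]
    - [0,0,0]
    - [0,0,0]
    - [0,0,0]
    - [0,0,0]
    - [0,0,0]
  grip: 0
  grip_force: 40

```text
clock: 20.9
tool_pos: [0.4626, 0.314, 0.2238]
eef_rot: [0.214, 0.977, 0.003, 0.002]
contact_force: [0.7, -0.1, -2.6]
opening: 0.15
finger_force: 40.0
```

Request:
servo_tool:
  translation:
    - [0,0,0]
    - [0,0,0]
    - [0,0,0]
    - [0,0,0]
  turn:
    - [0,0,-0.15]
    - [0,0,-0.15]
    - [0,0,-0.148]
    - [0,0,0]

```text
clock: 21.4
tool_pos: [0.4601, 0.3117, 0.2189]
eef_rot: [-0.008, 1.0, -0.001, -0.001]
contact_force: [0.7, 0.4, -2.1]
opening: 0.149
finger_force: 40.0
```

Run:
```python
from chk import *
plan((.6297,-.0545,.23),90.9)
```

```text
clk 21.4 tcp [0.4601 0.3117 0.2189] az 90.89 tilt [-0.0029 -0.0015] q7 0.55 F [ 0.7  0.4 -2.1] open 0.149 ff 40.0
turn rz -0.0001 rad (0.0 deg world)
shift [-0.1638 -0.3688 -0.011 ]
```

Request:
servo_tool:
  translation:
    - [0,-0.02,-0.005]
    - [0,-0.04,-0.006]
    - [0,-0.05,0]
    - [0,-0.05,0]
    - [0,-0.05,0]
    - [0,-0.05,0]
    - [0,-0.05,0]
    - [0,-0.04,0]
    - [0,-0.015,0]
    - [0,-0.004,0]
  turn:
    - [0,0,0]
    - [0,0,0]
    - [0,0,0]
    - [0,0,0]
    - [0,0,0]
    - [0,0,0]
    - [0,0,0]
    - [0,0,0]
    - [0,0,0]
    - [0,0,0]

```text
clock: 22.65
tool_pos: [0.4667, -0.0573, 0.2316]
eef_rot: [-0.007, 1.0, -0.0, -0.0]
contact_force: [0.3, 0.1, -3.3]
opening: 0.148
finger_force: 40.0
```

Request:
servo_tool:
  translation:
    - [-0.02,0,0]
    - [-0.04,0,0]
    - [-0.04,0,0]
    - [-0.035,0,0]
    - [-0.02,0,0]
    - [-0.008,0,0]
    - [0,0,0]
    - [0,0,0]
  turn:
    - [0,0,0]
    - [0,0,0]
    - [0,0,0]
    - [0,0,0]
    - [0,0,0]
    - [0,0,0]
    - [0,0,0]
    - [0,0,0]

```text
clock: 23.65
tool_pos: [0.6292, -0.0533, 0.2316]
eef_rot: [-0.009, 1.0, -0.0, -0.001]
contact_force: [0.0, 0.3, -2.5]
opening: 0.141
finger_force: 40.0
```

Run:
```python
from chk import *
st=plan((.6297,-.0545,.148),90.9)
z=st["tool_pos"][2]-.1
s=grab("wrist","w9");Q=cloud(s).reshape(-1,3);Q=Q[np.hypot(Q[:,0]-.63,Q[:,1]+.055)<.06]
for zl,zh in((.016,.03),(.05,.09),(.09,.105)):
    k=Q[(Q[:,2]-z>zl)&(Q[:,2]-z<zh)]
    if len(k)>20: print("steady",zl,len(k),rect(k[:,:2]),np.percentile(k,[1,99],axis=0).round(4).tolist())
k=Q[(Q[:,2]>.054)&(Q[:,2]<.0655)];print("bed",len(k),np.percentile(k,[1,99],axis=0).round(4).tolist() if len(k) else "")
```

```text
clk 23.6 tcp [ 0.6292 -0.0533  0.2316] az 91.03 tilt [-0.0013 -0.0001] q7 1.25 F [ 0.   0.3 -2.5] open 0.141 ff 40.0
turn rz 0.0022 rad (-0.1 deg world)
shift [-0.0006 -0.0012  0.0836]
steady 0.016 2088 (array([615.5, -54.9]), array([68.8, 34. ]), 0.9) [[0.5821, -0.0717, 0.149], [0.6487, -0.038, 0.1562]]
steady 0.05 1445 (array([605.4, -54.4]), array([32.8, 40.4]), 1.7) [[0.5896, -0.0721, 0.1831], [0.6213, -0.0355, 0.2214]]
steady 0.09 2872 (array([622.9, -53.9]), array([47.3, 39.1]), 36.9) [[0.5994, -0.0739, 0.2218], [0.6456, -0.0337, 0.2365]]
bed 2917 [[0.607, -0.1129, 0.0546], [0.6508, 0.0028, 0.0619]]
```

View pics/w9.png

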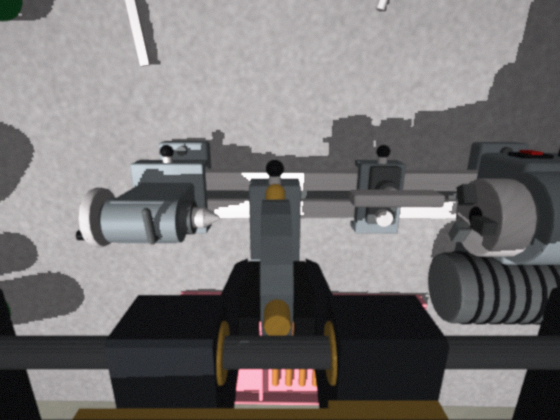

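Wrist view: the steady hangs at (275,215), between the tailstock point (205,217) and the tool rest bar (360,198). The knob is on the robot's side at (275,168). Now the foot edge relative to the bed.

Run:
```python
from h import *
Q=cloud(dict(np.load("w9.npz"))).reshape(-1,3)
k=Q[(abs(Q[:,2]-.1556)<.005)&(abs(Q[:,0]-.63)<.06)&(abs(Q[:,1]+.055)<.017)]
for y in np.arange(-.072,-.038,.004):
    q=k[abs(k[:,1]-y)<.002]
    if len(q)>10:print(y.round(3),np.percentile(q[:,0],1).round(4),np.median(q[:,2]).round(4))
```

```text
-0.072 0.5975 0.1546
-0.068 0.5972 0.1549
-0.064 0.5971 0.1549
-0.06 0.5828 0.1529
-0.056 0.5815 0.1534
-0.052 0.5821 0.1523
-0.048 0.5967 0.1546
-0.044 0.5968 0.1546
-0.04 0.5968 0.1544
```

Request:
servo_tool:
  translation:
    - [0.0005,0,0.012]
    - [0,0,0.025]
    - [0,0,0.025]
    - [0,0,0.01]
    - [0,0,0.005]
    - [0,0,0.003]
    - [0,0,0]
    - [0,0,0]
  turn:
    - [0,0,0.002]
    - [0,0,0]
    - [0,0,0]
    - [0,0,0]
    - [0,0,0]
    - [0,0,0]
    - [0,0,0]
    - [0,0,0]

```text
clock: 24.7
tool_pos: [0.6301, -0.0535, 0.1522]
eef_rot: [-0.008, 1.0, 0.0, 0.001]
contact_force: [0.1, 0.2, -2.1]
opening: 0.144
finger_force: 40.0
```

Request:
servo_tool:
  translation:
    - [0,0,0.001]
    - [0,0,0.001]
    - [0,0,0.001]
    - [0,0,0]
  turn:
    - [0,0,0]
    - [0,0,0]
    - [0,0,0]
    - [0,0,0]

```text
clock: 25.2
tool_pos: [0.63, -0.0538, 0.1493]
eef_rot: [-0.007, 1.0, -0.0, 0.0]
contact_force: [-1.6, -0.9, 3.6]
opening: 0.149
finger_force: 40.0
```

Request:
servo_tool:
  translation:
    - [0,0,0.0005]
    - [0,0,0]
  turn:
    - [0,0,0]
    - [0,0,0]

```text
clock: 25.45
tool_pos: [0.6302, -0.0539, 0.1493]
eef_rot: [-0.007, 1.0, -0.0, 0.001]
contact_force: [-1.2, -1.3, 6.6]
opening: 0.151
finger_force: 40.0
```

Run:
```python
from h import *
plan()
s=grab("wrist","w10");Q=cloud(s).reshape(-1,3)
k=Q[(abs(Q[:,2]-.073)<.006)&(abs(Q[:,0]-.63)<.06)&(abs(Q[:,1]+.055)<.017)]
for y in np.arange(-.072,-.038,.004):
    q=k[abs(k[:,1]-y)<.002]
    if len(q)>10:print(y.round(3),np.percentile(q[:,0],1).round(4),np.median(q[:,2]).round(4))
```

```text
clk 25.4 tcp [ 0.6302 -0.0539  0.1493] az 90.85 tilt [ 0.0014 -0.0005] q7 1.19 F [-1.2 -1.3  6.6] open 0.151 ff 40.0
-0.072 0.5979 0.0724
-0.068 0.5979 0.0726
-0.064 0.5977 0.0726
-0.06 0.5827 0.0703
-0.056 0.5819 0.0712
-0.052 0.5824 0.0702
-0.048 0.5885 0.0722
-0.044 0.5976 0.0724
-0.04 0.5977 0.0723
```

Request:
servo_tool:
  translation:
    - [0,0,0]
    - [0,0,0]
    - [0,0,0]
    - [0,0,-0.02]
    - [0,0,-0.04]
    - [0,0,-0.05]
    - [0,0,0]
    - [0,0,0]
    - [0,0,0]
    - [0,0,0]
  turn:
    - [0,0,0]
    - [0,0,0]
    - [0,0,0]
    - [0,0,0]
    - [0,0,0]
    - [0,0,0]
    - [0,0,0.122]
    - [0,0,0.121]
    - [0,0,0.121]
    - [0,0,0]
  grip: 0.4

```text
clock: 26.75
tool_pos: [0.6296, -0.0534, 0.258]
eef_rot: [0.173, 0.985, -0.0, -0.0]
contact_force: [0.2, -0.1, 1.4]
opening: 0.398
finger_force: 0.0
```

Run:
```python
from h import *
plan((.509,-.338,.25),70)
```

```text
clk 26.8 tcp [ 0.6296 -0.0534  0.258 ] az 70.11 tilt [-0.0002 -0.0002] q7 0.97 F [ 0.2 -0.1  1.4] open 0.398 ff 0.0
turn rz 0.0019 rad (-0.1 deg world)
shift [ 0.016  -0.3087  0.0081]
```

Request:
servo_tool:
  translation:
    - [0,-0.02,0]
    - [0.003,-0.045,0]
    - [0.003,-0.05,0]
    - [0.003,-0.05,0]
    - [0.003,-0.05,0]
    - [0.003,-0.05,0]
    - [0,-0.03,0]
    - [0,-0.013,0]
    - [0,0,0]
  turn:
    - [0,0,0]
    - [0,0,0]
    - [0,0,0]
    - [0,0,0]
    - [0,0,0]
    - [0,0,0]
    - [0,0,0]
    - [0,0,0]
    - [0,0,0]
  grip: 1

```text
clock: 27.88
tool_pos: [0.5097, -0.3386, 0.2579]
eef_rot: [0.174, 0.985, 0.0, -0.0]
contact_force: [1.3, 0.1, -0.6]
opening: 1.001
finger_force: 0.0
```

Run:
```python
from h import *
s=grab("wrist","w11");Q=cloud(s).reshape(-1,3)
k=Q[(np.hypot(Q[:,0]-.453,Q[:,1]+.318)<.045)&(Q[:,2]>.045)&(Q[:,2]<.06)]
c,rad=cv2.minEnclosingCircle((k[:,:2]*1000).astype(np.float32));print("cup",len(k),c,rad,k[:,2].max())
plan((c[0]/1000,c[1]/1000,.038))
k=Q[(np.hypot(Q[:,0]-.339,Q[:,1]+.257)<.06)&(Q[:,2]>.035)]
if len(k)>10:print("bowl",cv2.minEnclosingCircle((k[:,:2]*1000).astype(np.float32)))
s=grab("top","t11");P=cloud(s)
cv2.imwrite("pics/c11.png",np.vstack([cv2.resize(s["img"][130:190,225:395,::-1],None,fx=3.3,fy=3.3,interpolation=cv2.INTER_CUBIC)[:,:560],cv2.imread("pics/w11.png")[:390]]))
```

```text
cup 637 (454.1395263671875, -319.04510498046875) 27.74054527282715 0.05235428238860772
clk 27.9 tcp [ 0.5106 -0.3371  0.2581] az 70.08 tilt [0.0004 0.0011] q7 1.43 F [-0.5 -0.2  0.5] open 0.995 ff 0.0
shift [ 0.0592 -0.0025  0.2201]
bowl ((356.343505859375, -264.7902526855469), 47.84617614746094)
```

View pics/c11.png

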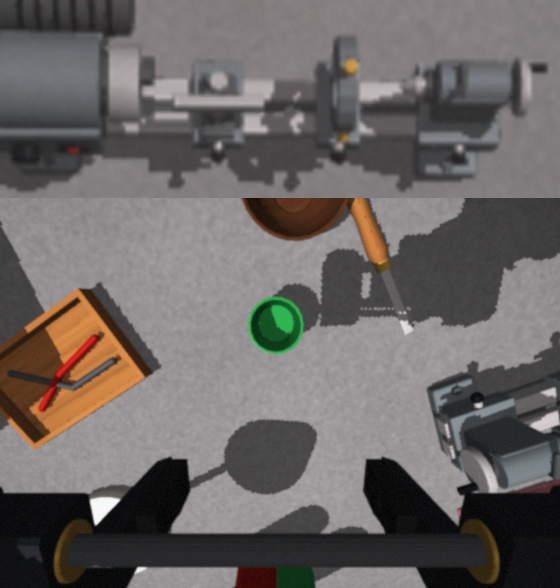

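Top crop: all three units sit on the bed, with the steady between. Wrist view: cup upright at (276,325), clear on both sides.

Request:
servo_tool:
  translation:
    - [0.03,-0.0015,0.02]
    - [0.029,-0.001,0.04]
    - [0,0,0.05]
    - [0,0,0.05]
    - [0,0,0.035]
    - [0,0,0.015]
    - [0,0,0.009]
    - [0,0,0]
  turn:
    - [0,0,0]
    - [0,0,0]
    - [0,0,0]
    - [0,0,0]
    - [0,0,0]
    - [0,0,0]
    - [0,0,0]
    - [0,0,0]

```text
clock: 28.98
tool_pos: [0.4547, -0.3199, 0.0396]
eef_rot: [0.173, 0.985, -0.0, 0.0]
contact_force: [-0.6, 0.4, 0.1]
opening: 1.004
finger_force: 0.0
```

Run:
```python
from h import *
plan((.4541,-.319,.039))
```

```text
clk 29.0 tcp [ 0.4547 -0.3199  0.0396] az 70.05 tilt [ 0.0009 -0.0002] q7 1.25 F [-0.6  0.4  0.1] open 1.004 ff 0.0
shift [0.0009 0.0006 0.0006]
```

Request:
servo_tool:
  translation:
    - [0,0,0]
    - [0,0,0]
    - [0,0,0]
    - [0,0,0]
    - [0,0,0]
    - [0,0,-0.01]
    - [0,0,-0.03]
    - [0,0,-0.05]
    - [0,0,-0.04]
    - [0,0,0]
  turn:
    - [0,0,0]
    - [0,0,0]
    - [0,0,0]
    - [0,0,0]
    - [0,0,0]
    - [0,0,0]
    - [0,0,0]
    - [0,0,0]
    - [0,0,0]
    - [0,0,0]
  grip: 0
  grip_force: 10

```text
clock: 30.22
tool_pos: [0.4556, -0.321, 0.1723]
eef_rot: [0.174, 0.985, -0.001, 0.003]
contact_force: [0.9, -0.5, -0.3]
opening: 0.604
finger_force: 9.9
```

Request:
servo_tool:
  translation:
    - [0,0,0]
    - [0,0,0]
    - [0,0,0]
  turn:
    - [0,0,-0.183]
    - [0,0,-0.18]
    - [0,0,0]

```text
clock: 30.6
tool_pos: [0.4532, -0.3198, 0.168]
eef_rot: [-0.006, 1.0, 0.001, -0.001]
contact_force: [-0.5, -0.0, -0.3]
opening: 0.605
finger_force: 9.9
```

Run:
```python
from h import *
plan((.541,.039,.17),90.9)
```

```text
clk 30.6 tcp [ 0.4532 -0.3198  0.168 ] az 90.70 tilt [-0.0016  0.0017] q7 1.61 F [-0.5 -0.  -0.3] open 0.605 ff 9.9
turn rz -0.0035 rad (0.2 deg world)
shift [-0.0934  0.3574 -0.0015]
```

Request:
servo_tool:
  translation:
    - [-0.005,0.02,0]
    - [-0.012,0.045,0]
    - [-0.013,0.05,0]
    - [-0.013,0.05,0]
    - [-0.013,0.05,0]
    - [-0.013,0.05,0]
    - [-0.012,0.045,0]
    - [-0.009,0.032,0]
    - [-0.003,0.0154,0]
    - [0,0,0]
  turn:
    - [0,0,0]
    - [0,0,0]
    - [0,0,0]
    - [0,0,0]
    - [0,0,0]
    - [0,0,0]
    - [0,0,0]
    - [0,0,0]
    - [0,0,0]
    - [0,0,0]

```text
clock: 31.85
tool_pos: [0.5416, 0.0389, 0.1688]
eef_rot: [-0.007, 1.0, -0.0, -0.0]
contact_force: [-0.9, -0.5, -0.1]
opening: 0.602
finger_force: 9.9
```

Request:
servo_tool:
  translation:
    - [0,0,0.03]
    - [0,0,0.03]
    - [0,0,0.02]
    - [0,0,0]
  turn:
    - [0,0,0]
    - [0,0,0]
    - [0,0,0]
    - [0,0,0]

```text
clock: 32.35
tool_pos: [0.5405, 0.0359, 0.0878]
eef_rot: [-0.005, 1.0, -0.001, -0.002]
contact_force: [-0.8, -0.0, -0.2]
opening: 0.602
finger_force: 9.9
```

Run:
```python
from h import *
plan((.541,.039,.0396),90.9)
s=grab("side","s12",(220,420,80,280),2)
t=dict(np.load("t11.npz"));P=cloud(t)
# headstock front protrusions near y .1-.15, and rest knob tip, z>0.06
Q=P.reshape(-1,3)
for a,b in((.02,.06),(.09,.115),(.115,.14),(.14,.2),(-.075,-.035)):
    k=Q[(Q[:,1]>a)&(Q[:,1]<b)&(Q[:,0]>.53)&(Q[:,0]<.7)&(Q[:,2]>.05)];i=np.argsort(k[:,0])[3];print(a,k[i].round(3),"z>.08 xmin",k[k[:,2]>.08][:,0].min().round(3))
```

```text
clk 32.4 tcp [0.5405 0.0359 0.0878] az 90.63 tilt [-0.0038 -0.0024] q7 0.91 F [-0.8 -0.  -0.2] open 0.602 ff 9.9
turn rz -0.0048 rad (0.3 deg world)
shift [-0.0007  0.0032  0.0482]
0.02 [0.581 0.045 0.065] z>.08 xmin 0.596
0.09 [0.597 0.105 0.121] z>.08 xmin 0.597
0.115 [0.584 0.138 0.079] z>.08 xmin 0.583
0.14 [0.571 0.185 0.092] z>.08 xmin 0.571
-0.075 [ 0.585 -0.052  0.072] z>.08 xmin 0.591
```

View pics/s12.png

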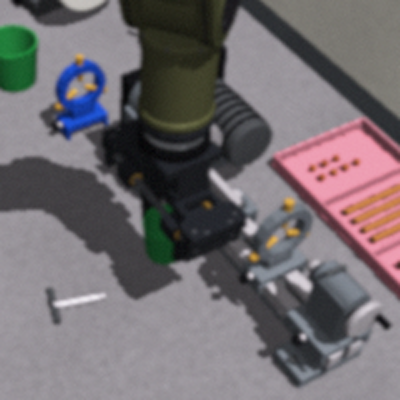

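Side crop: the cup is at (160,235) under the gripper in front of the tool rest, with the gripper body clear of the steady at (285,245). I'll lower it.

Request:
servo_tool:
  translation:
    - [0,0.002,0.015]
    - [0,0,0.015]
    - [0,0,0.01]
    - [0,0,0.005]
    - [0,0,0]
    - [0,0,0]
  turn:
    - [0,0,0]
    - [0,0,0]
    - [0,0,0]
    - [0,0,0]
    - [0,0,0]
    - [0,0,0]

```text
clock: 33.15
tool_pos: [0.5421, 0.0406, 0.0444]
eef_rot: [-0.007, 1.0, 0.0, 0.0]
contact_force: [0.3, 0.5, -0.1]
opening: 0.6
finger_force: 9.9
```

Run:
```python
from h import *
plan((.5405,.039,.0396),90.9)
```

```text
clk 33.1 tcp [0.5421 0.0406 0.0444] az 90.81 tilt [0.0005 0.0002] q7 0.87 F [ 0.3  0.5 -0.1] open 0.600 ff 9.9
turn rz -0.0015 rad (0.1 deg world)
shift [ 0.0017 -0.0016  0.0048]
```

Request:
servo_tool:
  translation:
    - [0.001,-0.001,0.002]
    - [0,0,0.0015]
    - [0,0,0.001]
    - [0,0,0.0005]
    - [0,0,0]
  turn:
    - [0,0,0]
    - [0,0,0]
    - [0,0,0]
    - [0,0,0]
    - [0,0,0]

```text
clock: 33.78
tool_pos: [0.5409, 0.0396, 0.0394]
eef_rot: [-0.007, 1.0, -0.0, 0.0]
contact_force: [-0.5, -0.2, 3.3]
opening: 0.605
finger_force: 9.8
```

Request:
servo_tool:
  translation:
    - [0,0,0]
    - [0,0,0]
    - [0,0,0]
    - [0,0,-0.02]
    - [0,0,-0.04]
    - [0,0,-0.05]
    - [0,0,-0.05]
    - [0,0,-0.04]
    - [0,0,0]
  turn:
    - [0,0,0]
    - [0,0,0]
    - [0,0,0]
    - [0,0,0]
    - [0,0,0]
    - [0,0,0]
    - [0,0,0]
    - [0,0,0]
    - [0,0,0]
  grip: 0.9

```text
clock: 34.9
tool_pos: [0.5427, 0.04, 0.242]
eef_rot: [-0.007, 1.0, 0.001, 0.003]
contact_force: [0.8, 0.3, -1.3]
opening: 0.901
finger_force: 0.0
```

Request:
servo_tool:
  translation:
    - [0,0.03,0]
    - [0,0.05,0]
    - [0,0.05,0]
    - [0,0.05,0]
    - [0,0.05,0]
    - [0,0.05,0]
    - [0,0,0]
  turn:
    - [0,0,0]
    - [0,0,0]
    - [0,0,0]
    - [0,0,0]
    - [0,0,0]
    - [0,0,0]
    - [0,0,0]

```text
clock: 35.78
tool_pos: [0.5344, 0.325, 0.2377]
eef_rot: [-0.011, 1.0, 0.002, -0.001]
contact_force: [-0.4, 0.2, 0.1]
opening: 0.899
finger_force: 0.0
```

Run:
```python
from h import *
plan()
t=grab("top","t13");s=grab("side","s13")
P=cloud(t);Q=P.reshape(-1,3)
def R(y0,y1,zl,zh,x0=.5,x1=.7): return Q[(Q[:,1]>y0)&(Q[:,1]<y1)&(Q[:,0]>x0)&(Q[:,0]<x1)&(Q[:,2]>zl)&(Q[:,2]<zh)]
k=R(0,.09,.04,.06,.5,.572);print("cup",cv2.minEnclosingCircle((k[:,:2]*1000).astype(np.float32)),k[:,2].max())
k=R(-.01,.085,.11,.125,.6,.63);print("bar",rect(k[:,:2]),k[:,2].max())
k=R(-.09,-.02,.1,.18,.58,.68);print("ring",rect(k[:,:2]),k[:,2].max())
k=R(-.25,-.085,.09,.18,.58,.68);print("tail",k[:,1].min(),k[:,1].max(),k[:,2].max())
im=np.zeros((520,780,3),np.uint8)
im[:240,:]=cv2.resize(t["img"][145:205,215:410],(780,240),interpolation=cv2.INTER_CUBIC)
im[240:520,:400]=cv2.resize(s["img"][100:275,210:460],(400,280),interpolation=cv2.INTER_CUBIC)
im[240:520,400:773]=cv2.resize(t["img"],(373,280))
cv2.imwrite("pics/c13.png",im[:,:,::-1])
```

```text
clk 35.8 tcp [0.5344 0.325  0.2377] az 91.24 tilt [-0.0025  0.0031] q7 0.66 F [-0.4  0.2  0.1] open 0.899 ff 0.0
cup ((539.7997436523438, 40.227134704589844), 27.945892333984375) 0.05452533608427443
bar (array([615.8,  42. ]), array([11.8, 68.1]), 0.1) 0.1221972020731252
ring (array([627.9, -54.3]), array([75.1, 14.3]), 0.8) 0.1703208996138635
tail -0.20784539922675666 -0.09778536904501342 0.15372824099357488
```

View pics/c13.png

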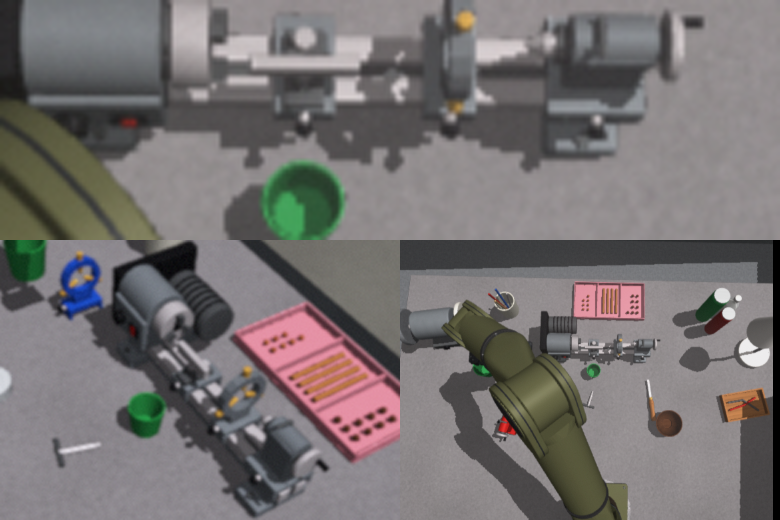

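The final view shows the tailstock, steady and tool rest seated square on the bed. The cup stands upright in front of the tool rest at (303,200), and everything else is where it was. Handing in.

```bash
python3 -c "
from plant import r
print(r.finish_job())"
```

```text
the job is handed in; nothing more can be done
None
```

The job is handed in at about 36 s, with the tailstock, tool rest and steady seated on the bed, about 15 mm between bar and jaws, and the cup upright about 10 mm clear of the tool rest's knob; the result came back without a verdict.

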